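# Swing the bench lamp over the blue tube rack

### The arm

A 7-joint arm with a two-finger parallel gripper is mounted at the origin on the work surface. World frame = base frame: x ahead of the robot, y to its left, z up, the work surface at z = 0. Lengths are in m, angles in rad, forces in N, time in s.
With the tool pointing down it reaches from about 0.35 to 0.9 m from the base axis. Payload 7.2 kg.
Tool frame: the origin (TCP) lies at the very end of the fingers, on their centre line; the grasp point (between the pads) lies arm.hold_point_z behind it (arm.hold_point_z is the distance from the TCP to the grasp point, in m); z points along the fingers, y is the line along which they close (so a half turn about z gives the same grasp; the last joint's range is limited). The gripper opens to 88 mm and grips with 3 to 60 N. Pads are 20 mm wide; open, the fingers measure 115 mm over their backs; the gripper's body (75 mm by 178 mm) begins 61 mm behind the grasp point.
Start: joints at [1.212, 0.411, -0.013, 1.596, 0.006, 1.134, -0.082], TCP at [0.179, -0.599, 0.223] pointing down, gripper open.
Joint ranges: [-2.95, 2.95], [-0.29, 1.99], [-1.47, 1.44], [0.14, 2.54], [-1.03, 4.17], [0.13, 1.85], [-2.86, 2.86]. Speed limits (rad/s): [2.39, 2.39, 3.01, 3.01, 3.14, 3.14, 3.14].

### API

Orientations are given as a unit quaternion [w, x, y, z].
In Python, from rig import arm, solve_ik, telemetry, eyes gives the robot as it stands. Calls block until the motion is done:
- arm.move_to(position, orientation): joint-space move of the TCP to a pose.
- arm.line_to(position, ori=None, vel=0.15, f_stop=None): straight line of the TCP; ori=None keeps the orientation; vel is the mean speed in m/s. With f_stop (N) it stops when the force on the tool has changed by that much, and returns True; else False.
- arm.set_joints(angles): joint-space move.
- arm.gripper_to(opening): finger opening in m; the grip force is fixed at half the most; returns when the fingers have stopped.
- arm.pause(seconds).
- solve_ik(position, orientation): joint angles nearest the present ones, or None.
- telemetry.read_state(): the state.
- eyes.snapshot(name): name is "scene" or "top"; returns the picture (400x640x3 uint8, blue, green, red); there is no depth.
- eyes.calibration(name): a dict with "intrinsics" (3x3 intrinsics, pixels), "R" (3x3) and "t" (3): a world point X has camera coordinates R X + t. Camera axes: x right, y down, z forward; pixel columns grow to the right and rows downward; lengths in m; the calibration is good to about 2 mm. A picture is of the moment at which its call begins. calibration takes no time and is no camera call.
A pose or a line that the arm cannot do raises arm.Unreachable and nothing moves.
- arm.hand_in(): hands the job in, once; it reports no verdict.
Trained networks look in the newest picture that a camera, given by its name, has taken for a name from the list of things; names that differ only in an ending like _2 or _b are one class to them, and where a whole thing is asked for, a point or a joint stands for the part that bears it (a point fixed in the world has none). Each returns a list of dicts, best first, with "score" (0 to 1); they miss things now and then, are a little off and sometimes report something else, mostly with a low value. They report only what shows in the picture. A call takes as long as a camera call. They do not tell look-alikes from the thing itself.
- eyes.find_in(camera, label): "rect" ([left, top, right, bottom] in pixels, round what is visible of it).
- eyes.pinpoint(camera, label): "pixel" ([column, row] in pixels: a listed point, or the origin of a listed thing).
The state is a dict: "time_s": time; "joint_positions": joint angles; "dq": joint speeds; "joint_torque": joint torques, N m; "eef_pos": TCP position; "tool_rot": TCP orientation; "ft_force": force on the tool from outside, world axes, zero at the start; "moment": the same for the moment, N m; "width": finger opening in m.
Only numpy, scipy, OpenCV 4.12 (cv2) and the standard library are available. Lean on these libraries where they do the work, as an engineer would, in place of code of your own. Each camera call takes 0.05 s, during which the arm holds its last target. There are 200 camera calls.

### The job

Take the red knob of the bench lamp and swing the lamp's arm round until the lamp head is centred over the blue tube rack, then let go. Leave all three tube racks standing where they are.

Things in the scene. Friction and masses are not known exactly. Their poses are not given: they have to be found in the camera images.
- lamp_knob (a point): Red upright knob, 24 mm across, at heights 200-250 mm (this point: mid, 225) on the lamp head's axis. White head: disc 90 mm across, heights 175-200. x axis: level, outward along the arm; the upright post the arm turns on (fixed stand, top 202 mm) is 220 mm along -x. Arm turns level, takes about 3 N at the knob, stays where left, stops 1.6 rad either side of middle. Starts left (+y) of the racks.
- rack_blue: Blue microtube rack, loose, 60 x 80 x 40 mm (x, y, z) holding rows of white-capped tubes up to 46 mm. Origin: centre of its underside, on the bench; z up. The target. The racks stand in an arc round the lamp's post, centres 220 mm from it to within 12 mm, in any order.
- rack_orange: Orange microtube rack, loose, 60 x 80 x 40 mm (x, y, z) holding rows of white-capped tubes up to 46 mm. Origin: centre of its underside, on the bench; z up. A bystander, to be left where it is.
- rack_green: Green microtube rack, loose, 60 x 80 x 40 mm (x, y, z) holding rows of white-capped tubes up to 46 mm. Origin: centre of its underside, on the bench; z up. A bystander, to be left where it is.
There are look-alikes about, which are no part of the job. Of the things that look like the rack_blue, the middle-sized one is meant.

How it is judged:
By the outcome, as a careful person would: the job done as asked, in the order asked, and still so for the second after the job is handed in, with the robot touching nothing.
It also fails if it takes over 38 s, if anything falls off the work surface, if the arm or the gripper's body presses on something with over 40 N, if the wrist force passes 120 N, or if a joint passes its speed limit or range.

## Working session

There is one attempt and no reset: what is moved stays moved. The work goes in short steps, each a Python script; the robot and the scene stay as the last script left them, time stands still between calls to the robot, and variables do not carry over. Pictures are saved under pics/ and viewed, on a budget of 10 in all, crops included, one or two more only if the job needs it, and the job is handed in when it is done.

```bash
mkdir -p pics; ls; python3 - <<'E'
from rig import arm, telemetry, eyes
import cv2
for c in ("scene","top"):
    cv2.imwrite(f"pics/{c}0.png",eyes.snapshot(c))
    k=eyes.calibration(c); print(c,k)
    for l in ("lamp_knob","rack_blue","rack_orange","rack_green"):
        print(l,[(round(d["score"],2),[round(v) for v in d["rect"]]) for d in eyes.find_in(c,l)],[(round(d["score"],2),[round(v,1) for v in d["pixel"]]) for d in eyes.pinpoint(c,l)])
print(telemetry.read_state(), arm.hold_point_z)
E
```

```text
pics
scene {'intrinsics': array([[509.91387248,   0.        , 326.30728477],
       [  0.        , 509.91387248, 191.64896061],
       [  0.        ,   0.        ,   1.        ]]), 'R': array([[-0.10020478,  0.99490851,  0.01077342],
       [ 0.83901282,  0.09031356, -0.53656402],
       [-0.5348051 , -0.04472725, -0.84379084]]), 't': array([ 0.08897964, -0.38639538,  1.42807447])}
lamp_knob [(0.65, [361, 139, 496, 230])] [(0.94, [473.7, 198.1])]
rack_blue [(0.97, [243, 205, 292, 242]), (0.87, [231, 245, 260, 282]), (0.63, [259, 151, 311, 192])] [(0.8, [284.5, 177.0]), (0.75, [268.8, 225.0]), (0.74, [245.9, 262.6])]
rack_orange [(0.98, [344, 262, 383, 314])] [(0.55, [362.7, 293.3])]
rack_green [(0.7, [358, 141, 495, 227]), (0.63, [282, 243, 330, 295])] [(0.57, [306.1, 270.1])]
top {'intrinsics': array([[457.61069396,   0.        , 321.81072215],
       [  0.        , 457.61069396, 193.34104258],
       [  0.        ,   0.        ,   1.        ]]), 'R': array([[-0.00886888, -0.99969497,  0.02305011],
       [-0.98055945,  0.00417582, -0.19617778],
       [ 0.19602169, -0.02434188, -0.
[... 470 characters left out ...]
ons': array([ 1.21180582,  0.41107387, -0.01271862,  1.59617901,  0.00560426,
        1.13429856, -0.08219805]), 'dq': array([-2.42376359e-06, -2.14167548e-04, -8.50298255e-04,  4.59100051e-04,
        6.33518010e-04, -1.51440528e-03, -1.27680103e-03]), 'joint_torque': array([ 8.69015093e-05, -5.87734437e+01,  6.40198588e-01, -2.91396278e+01,
       -5.39235875e-02,  1.01769890e-02,  1.00666023e-04]), 'eef_pos': array([ 0.17919781, -0.59877682,  0.22267829]), 'tool_rot': array([3.70800033e-05, 9.89446540e-01, 1.44898387e-01, 1.02321573e-05]), 'ft_force': array([0.61616686, 0.03675393, 0.12830186]), 'moment': array([-0.0106837 , -0.00680154, -0.01819853]), 'width': 0.08770867915746457} 0.0187
```

View pics/top0.png

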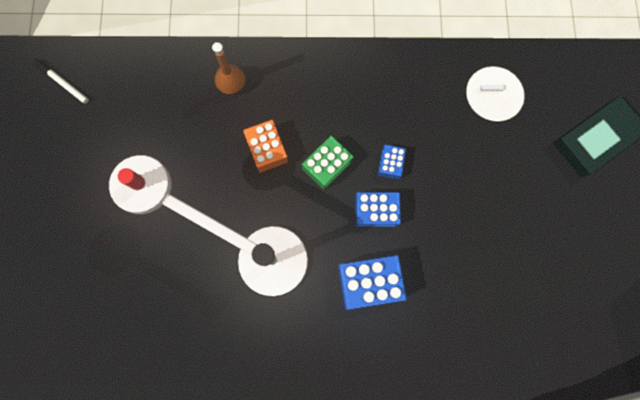

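View pics/scene0.png

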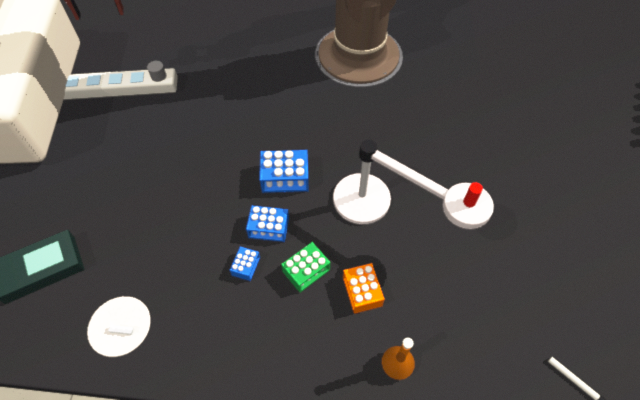

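The intended (middle-sized) blue rack is at top (376,211) and scene (268,224). The knob is at top (126,177) and scene (474,195), and the post top is at about top (263,254) and scene (368,148).

```bash
cat > h.py <<'E'
import numpy as np, cv2
from rig import arm, telemetry, eyes, solve_ik
def cam(c):
    k=eyes.calibration(c); return k["intrinsics"],np.array(k["R"]),np.array(k["t"])
def proj(c,X):
    K,R,t=cam(c); p=K@(R@np.array(X)+t); return p[:2]/p[2]
def plane(c,px,z):
    K,R,t=cam(c); d=R.T@np.linalg.solve(K,[*px,1]); o=-R.T@t
    return o+d*(z-o[2])/d[2]
def tri(a,b):
    P=[np.column_stack([cam(c)[1],cam(c)[2]]) for c in("top","scene")]
    P=[cam(c)[0]@p for c,p in zip(("top","scene"),P)]
    X=cv2.triangulatePoints(*P,np.array(a,float),np.array(b,float))[:,0]; return X[:3]/X[3]
E
python3 - <<'E'
from h import *
from scipy.optimize import least_squares
np.set_printoptions(precision=4,suppress=True)
print("knob tri",tri((131.7,179.7),(473.7,198.1)),plane("top",(131.7,179.7),.225),plane("scene",(473.7,198.1),.225))
print("post",plane("top",(263,254),.202),plane("scene",(368,148),.202))
boxes={"blue":((376,211),(268.8,225)),"orange":((266.6,148.1),(362.7,293.3)),"green":((325.8,163.8),(306.1,270.1))}
for n,(a,b) in boxes.items(): print(n,plane("top",a,0),plane("scene",b,0))
# rack fit: silhouette of coloured region in both views -> convex hull IoU
def mask(c,box):
    im=cv2.imread(f"pics/{c}0.png"); h=cv2.cvtColor(im,cv2.COLOR_BGR2HSV)
    m=cv2.inRange(h,(100,120,50),(130,255,255)); o=np.zeros_like(m); l,t,r,b=box; o[t:b,l:r]=m[t:b,l:r]
    pts=cv2.findNonZero(o); hull=cv2.convexHull(pts); z=np.zeros_like(m); cv2.fillPoly(z,[hull],255); return z,hull
M={"top":mask("top",(350,186,406,232)),"scene":mask("scene",(238,200,297,246))}
C=np.array([(x,y,z) for x in(-.03,.03) for y in(-.04,.04) for z in(0,.04)])
def cost(p):
    c,s=np.cos(p[2]),np.sin(p[2]); X=C@np.array([[c,s,0],[-s,c,0],[0,0,1]])+[p[0],p[1],0]
    e=0
    for n,(z,h) in M.items():
        P=cv2.convexHull(np.array([proj(n,x) for x in X],np.float32))
        q=np.zeros_like(z); cv2.fillPoly(q,[np.round(P*16).astype(np.int32)],255,cv2.LINE_AA,4)
        e+=np.abs(q.astype(float)-z).sum()/255
    return e
from scipy.optimize import minimize
x0=plane("top",(376,211),0)
best=min((minimize(cost,[x0[0],x0[1],a],method="Nelder-Mead",options=dict(initial_simplex=[[x0[0],x0[1],a],[x0[0]+.01,x0[1],a],[x0[0],x0[1]+.01,a],[x0[0],x0[1],a+.3]])) for a in(-.1,.1)),key=lambda r:r.fun)
print(best.x,best.fun)
E
```

```text
knob tri [0.5872 0.2339 0.2151] [0.585  0.2284 0.225 ] [0.5931 0.2324 0.225 ]
post [0.4763 0.0361 0.202 ] [0.4838 0.0391 0.202 ]
blue [ 0.5723 -0.1637  0.    ] [ 0.5661 -0.1608  0.    ]
orange [0.7017 0.0532 0.    ] [0.7037 0.0567 0.    ]
green [ 0.6687 -0.0657  0.    ] [ 0.6648 -0.0653  0.    ]
[ 0.5726 -0.1621 -0.0096] 125.96470588235294
```

```bash
cat >> h.py <<'E'
from scipy.spatial.transform import Rotation as Ro
post=np.array([.480,.0375]); blue=np.array([.5722,-.162]); ang=lambda v:np.arctan2(v[1],v[0])
def ori(a,flip=0):  # tool down, closing axis (tool y) tangential at arm angle a
    a=a+np.pi*flip; R=np.column_stack([[np.cos(a),np.sin(a),0],[np.sin(a),-np.cos(a),0],[0,0,-1]])
    return Ro.from_matrix(R).as_quat()[[3,0,1,2]]
def at(a,r,z): return [*(post+r*np.array([np.cos(a),np.sin(a)])),z]
E
cat > go1.py <<'E'
from h import *
knob=np.array([.589,.2305]); a0=ang(knob-post); a1=ang(blue-post); r=np.linalg.norm(knob-post); print(a0,a1,r)
for f in (0,1): 
    for a in (a0,(a0+a1)/2,a1):
        q=solve_ik(at(a,r,.212),ori(a,f)); print(f,None if q is None else np.round(q,2))
E
python3 go1.py
```

```text
1.0566865437772348 -1.1378800820782335 0.22165288177689005
0 [ 0.24  0.67 -1.09  1.54  0.61  1.3  -1.44]
0 [ 0.17  0.59 -0.45  1.37  0.26  1.23 -1.91]
0 [ 0.26  0.37 -0.08  1.68  0.03  1.09 -2.54]
1 [ 0.3   0.75 -1.24  1.54  0.72  1.37  1.62]
1 [ 0.4   0.71 -0.88  1.35  0.54  1.33  1.04]
1 [ 0.69  0.46 -0.68  1.65  0.31  1.15  0.36]
```

```bash
python3 - <<'E'
from h import *
k=np.array([.589,.2305]); a0=ang(k-post); o=ori(a0,1)
arm.line_to([.179,-.599,.34],vel=.3)
arm.move_to([*k,.31],o)
print(arm.line_to([*k,.214],vel=.12,f_stop=8))
print("w",arm.gripper_to(0.0))
s=telemetry.read_state(); print({i:np.round(s[i],4) for i in("time_s","eef_pos","ft_force","width","joint_positions")})
cv2.imwrite("pics/g.png",np.hstack([eyes.snapshot("top")[100:340,60:420],eyes.snapshot("scene")[80:320,220:580]]))
E
```

```text
False
w False
{'time_s': np.float64(6.625), 'eef_pos': array([0.5887, 0.2307, 0.214 ]), 'ft_force': array([-1.1943,  1.5955, -0.4145]), 'width': np.float64(0.0233), 'joint_positions': array([ 0.2786,  0.7233, -1.1908,  1.5363,  0.6811,  1.3496,  1.6491])}
```

View pics/g.png

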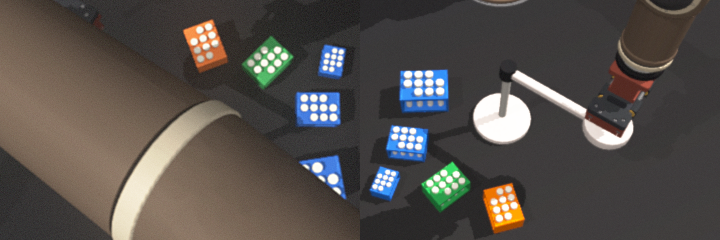

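The knob is held: width is 23 mm and the scene view shows the fingers on the head. Next I swing it in small arc steps and watch the force.

```bash
python3 - <<'E'
from h import *
k=np.array([.5887,.2307]); a0=ang(k-post); a1=ang(blue-post); r=.2205
n=13
for i,a in enumerate(np.linspace(a0,a1,n+1)[1:]):
    arm.line_to(at(a,r,.214),ori(a,1),vel=.12)
    s=telemetry.read_state(); F=s["ft_force"]; u=np.array([np.cos(a),np.sin(a)])
    print(round(a,2),"rad",round(F[:2]@u,1),"tan",round(F[:2]@[-u[1],u[0]],1),"z",round(F[2],1),"w",round(s["width"],4),round(s["time_s"],2))
    if np.linalg.norm(F)>50 or s["width"]<.015: print("STOP");break
print(s["eef_pos"])
cv2.imwrite("pics/s.png",np.hstack([eyes.snapshot("top")[100:340,160:520],eyes.snapshot("scene")[80:320,180:540]]))
E
```

```text
0.89 rad 4.7 tan -2.2 z -2.7 w 0.0236 7.18
0.72 rad 4.8 tan -2.6 z -2.8 w 0.0236 7.64
0.55 rad 2.9 tan -1.8 z -1.3 w 0.0238 8.1
0.38 rad 0.3 tan -2.4 z -0.8 w 0.0238 8.56
0.21 rad -3.7 tan -1.2 z 2.1 w 0.0233 9.02
0.04 rad -5.0 tan -2.1 z 2.2 w 0.0233 9.47
-0.12 rad -5.4 tan -2.3 z 2.8 w 0.0236 9.93
-0.29 rad -5.6 tan -1.4 z 2.7 w 0.0236 10.39
-0.46 rad -4.9 tan -1.8 z 2.5 w 0.0239 10.85
-0.63 rad -4.4 tan -1.1 z 1.9 w 0.0234 11.31
-0.8 rad -4.3 tan -2.3 z 1.3 w 0.0232 11.77
-0.97 rad -3.5 tan -2.5 z 1.7 w 0.0235 12.22
-1.14 rad -3.1 tan -2.6 z 0.6 w 0.0235 12.68
[ 0.5722905  -0.16274822  0.21393747]
```

View pics/s.png

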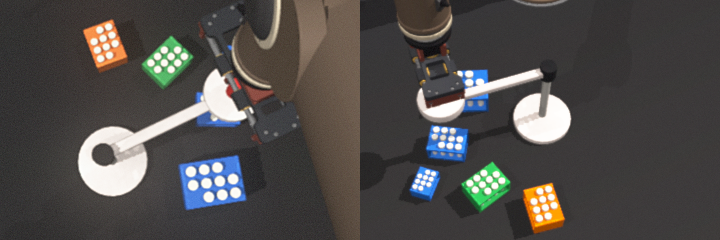

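```bash
python3 - <<'E'
from h import *
np.set_printoptions(precision=4,suppress=True)
arm.gripper_to(.06)
arm.line_to([.5723,-.1627,.34],vel=.2)
arm.move_to([.25,-.55,.36],telemetry.read_state()["tool_rot"])
ims={}
for c in("top","scene"):
    im=eyes.snapshot(c); cv2.imwrite(f"pics/{c}1.png",im)
    for l in ("lamp_knob",): print(c,[(round(d["score"],2),np.round(d["pixel"],1),plane(c,d["pixel"],.225)) for d in eyes.pinpoint(c,l)])
    h=cv2.cvtColor(im,cv2.COLOR_BGR2HSV); m=cv2.inRange(h,(0,150,80),(5,255,255))|cv2.inRange(h,(174,150,80),(180,255,255))
    n,_,st,ce=cv2.connectedComponentsWithStats(m); 
    for i in range(1,n):
        if st[i,4]>60: print("red",st[i],ce[i],plane(c,ce[i],.225))
    v=im.copy()
    for X in ([*blue,.04],[*blue,.225]): cv2.drawMarker(v,tuple(int(round(q)) for q in proj(c,X)),(0,255,255),cv2.MARKER_CROSS,8,1)
    x,y=map(int,proj(c,[*blue,.1])); ims[c]=cv2.resize(v[y-90:y+90,x-100:x+100],None,fx=2,fy=2)
cv2.imwrite("pics/chk.png",np.hstack(list(ims.values())))
s=telemetry.read_state();print(s["time_s"],s["eef_pos"])
E
```

```text
top [(0.91, array([395.4, 188.4]), array([ 0.5703, -0.1612,  0.225 ])), (0.19, array([375.1, 211. ]), array([ 0.5364, -0.1298,  0.225 ]))]
red [387 178  19  19 258] [395.9884 187.0155] [ 0.5724 -0.1622  0.225 ]
scene [(0.84, array([261.2, 166.8]), array([ 0.5665, -0.1557,  0.225 ]))]
red [252 156  14  25 259] [258.471  168.2008] [ 0.5701 -0.1602  0.225 ]
16.3333 [ 0.2509 -0.5495  0.3601]
```

View pics/chk.png

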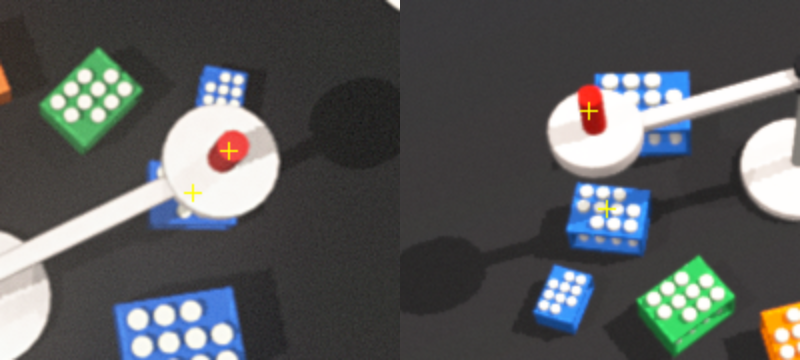

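The knob axis, drawn from the rack estimate (yellow crosses), lands on the knob in both views: top (396,187) and scene (258,168). The remaining error is about 2 mm, and the racks look unmoved.

```bash
python3 -c "
from rig import arm
print(arm.hand_in())"
```

```text
the job is handed in; nothing more can be done
None
```

The lamp head now stands over the middle-sized blue rack, and the job is handed in. I gripped the red knob, swung the arm about 126° in small arc steps, let go and backed the robot clear. The clock read about 16 s of the 38 s allowed.

- **Centring:** after release, the red-blob measurement put the knob at (0.572, -0.162) in the top view and (0.570, -0.160) in the scene view. The rack was fitted before the swing at (0.572, -0.162), so the two agree to about 3 mm.
- **A check that disagreed:** the trained network's knob point in the scene view, (0.567, -0.156), was about 8 mm off. In the top view it was within about 2 mm. I trusted the red-blob measurement, because the rack's projected axis also landed on the knob in both pictures.
- **Forces:** the largest single force component I read at the end of each step was under 6 N.
- **Racks:** the tool stayed above 0.2 m throughout the swing, and all the racks look unmoved in the pictures. I did not re-measure their positions.

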